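Emergency light test with the key switch

ROBOT

A 7-joint arm with a two-finger parallel gripper is mounted at the origin on the work surface. World frame = base frame: x ahead of the robot, y to its left, z up, the work surface at z = 0. Lengths are in m, angles in rad, forces in N, time in s.
With the tool pointing down it reaches from about 0.4 to 0.875 m from the base axis. Payload 6.5 kg.
Tool frame: the origin (TCP) lies between the finger pads, 19 mm behind the fingertips; this is the grasp point; z points along the fingers, y is the line along which they close (so a half turn about z gives the same grasp; the last joint's range is limited). The gripper opens to 88 mm and grips with 3 to 60 N. Pads are 18 mm wide; open, the fingers measure 123 mm over their backs; the gripper's body (75 mm by 187 mm) begins 45 mm behind the grasp point.
Start: joints at [1.119, 0.536, -0.004, 1.538, 0.003, 1.067, -0.071], TCP at [0.245, -0.602, 0.257] pointing down, gripper open.
Joint ranges: [-2.7, 2.7], [-0.37, 2.16], [-1.27, 1.26], [0.24, 2.4], [-1.31, 4.45], [0.19, 1.91], [-2.76, 2.76]. Speed limits (rad/s): [2.39, 2.39, 3.14, 3.14, 3.14, 3.14, 3.14].

INTERFACE

Orientations are given as a unit quaternion [w, x, y, z].
In Python, from bench import * gives the robot as it stands.
- The arm moves only by the shell command python3 -m pendant 'ROWS' [FORCE]. ROWS is JSON, a list of rows, each an object of numbers: "hand": the opening, from -1 (shut) to 1 (fully open); "x", "y", "z": the shift along the tool's x, y, z each as a share of 200 mm, from -1 to 1; "ax", "ay", "az": the turn, a rotation vector about the tool's x, y, z each as a share of 90 degrees, from -1 to 1. A call has 1 to 5 rows; each row is the pose to reach, as a shift and turn from the pose commanded when the call began, along the tool's axes at that moment; what a row does not reach only later rows make up. A row lasts 1/12 s, in which the tool goes at most 41.7 mm and 7.16 degrees, less where a joint would pass 70% of its speed; a pose out of reach is approached as far as the arm can. A call with a number of a shift or a turn outside -1 to 1 is refused whole. A call with a gripper value outside its range is refused whole. The fingers move at their own pace and stop on an object; FORCE is the grip in N (left out, the last holds). Time passes only in rows, so rows that repeat a pose let the fingers close. It gives the time, the measured TCP pose, the force, the opening and the grip force at its end, in the units of the state.
- sense(): the state, without advancing time (a new reading comes with each control period).
- capture(name): name is "scene" or "top" or "wrist"; returns the picture (400x640x3 uint8, red, green, blue); there is no depth.
- camera_info(name): a dict with "intrinsics" (3x3 intrinsics, pixels), "eye" and "attitude" of the camera in the world. Camera axes: x right, y down, z forward; pixel columns grow to the right and rows downward; lengths in m; the calibration is good to about 2 mm. A picture is of the moment at which its call begins: read the wrist's pose just before it. camera_info takes no time and is no camera call; for the wrist camera it gives the pose at the moment of the call.
- sign_off(): hands the job in; it is judged then, once.
The state is a dict: "clock": time; "joint_positions": joint angles; "qd": joint speeds; "tau": joint torques, N m; "tool_pos": TCP position; "tcp_rot": TCP orientation; "ft_force": force on the tool from outside, world axes, zero at the start; "moment": the same for the moment, N m; "width": finger opening in m; "grip_force": force on a finger pad.
Only numpy, scipy, OpenCV 4.12 (cv2) and the standard library are available. Lean on these libraries where they do the work, as an engineer would, in place of code of your own. Each camera call takes 0.05 s, during which the arm holds its last target. There are 200 camera calls.

TASK

Do the monthly emergency-light test: take the flat-bladed key with the oblong head out of the key stand, push it fully home in the keyhole of the key switch, working it past the sticky pins, then turn it clockwise a full quarter turn to the stop. The switch springs back as soon as it is let go, so finish with the gripper still holding the key, fully in and fully turned. Leave the other two keys standing in the stand and everything else on the ledge where it is.

Things in the scene. Friction and masses are not known exactly. Their poses are not given: they have to be found in the camera images.
- key: The key to use: black oblong plastic head 9 mm thick (its x), 26 mm wide (y), 36 mm high (z up), over a flat steel blade. About 30 g. Stands blade down in one of the stand's three holes, which one varies, the head's underside resting on the stand. Origin on its axis at the underside of the head. Works either way round: half a turn about z makes no difference.
- key_grip (a point): Point on the key's axis in the middle of its thickness, 25 mm above the key's origin, axes as the key's. Gripped across the 9 mm thickness (x) with the TCP here, the fingertips are still 6 mm above the lock face when the key is home.
- key_tip (a point): Tip of the key's blade, 31 mm below the key's origin, axes as the key's. Under the head comes a round neck 3.5 mm in diameter and 7.5 mm long, then the blade, 3.5 mm thick (x) and 10 mm wide (y); its last 6 mm taper to 1.6 by 4 mm at the tip.
- stand: Key stand: fixed wooden block 60 mm (x) by 180 mm (y) by 42 mm high, origin at the centre of its underside, z up. Three round holes, 11.6 mm in diameter and 36 mm deep, at y = -60, 0 and +60 mm on its centre line, each with a key standing in it, the width of its head roughly along the row.
- switch: Key switch: fixed white box 86 mm square and 50 mm high with a flat screwed cover plate on top, a round metal lock face 32 mm in diameter in its middle, a small green lens 28 mm to the lock's +x side and a grey conduit stub in the +x wall. Origin at the centre of its underside, z up. Nothing stands more than 1.5 mm above the plate.
- keyhole (a point): Mouth of the keyhole, centre of the switch's top, 50 mm above its underside, axes as the switch's. Slot 11 mm long (y) by 4.4 mm wide (x) with a funnel 1.8 mm wide and deep all round; the key goes straight down. Home is when the head's underside rests on the lock face (key origin at this point). Only then does it turn freely: before, its blade jams in the fixed plate.
- cylinder (a joint): Lock cylinder, under a fixed 6 mm keyhole plate: 0 at rest, in line with the keyhole; grows clockwise seen from above to the stop at 1.571 rad. Springs back: 0.02 N m at 0, 0.09 at the stop. The key has 0.1 rad of play in it, so turn it that much farther. Two sticky sprung pins, 14 and 20 mm down, resist the entering blade with 10 to 20 N; rock the key a few degrees if it stops.
- tkey: Not to be used, must stay in the stand: steel meter-box key with a T bar, 46 mm long and 9 mm thick, its middle 26 mm above the stand, on a round shank 10 mm in diameter. Origin on its axis at the stand's top when standing, z up.
- dkey: Not to be used, must stay in the stand: valve key with a round black disc head, 32 mm in diameter and 9 mm thick, reaching 35 mm above the stand, on a round shank. Origin on its axis at the stand's top when standing, z up.
- torch: Bystander: black torch lying on the ledge, 108 mm long, up to 34 mm thick. Origin under its middle, length along x.
- pliers: Bystander: water-pump pliers lying flat, about 240 mm long, blue handles 14 mm thick. Origin at the underside, length along x, jaws at +x.
- bottle: Bystander: white plastic jar, 60 mm in diameter and 115 mm high, upright. Origin at the centre of its underside.
- fitting: Bystander: brass pipe coupling, 30 mm in diameter and 46 mm high, standing upright. Origin at the centre of its underside.
- tape: Bystander: white roll of thread tape lying flat, 54 mm in diameter and 19 mm high. Origin at the centre of its underside.
Not all that is in view belongs to the job. There is more than one size of the stand; the one meant has the size given above.

How it is judged:
By the outcome, as a careful person would: the job done as asked, in the order asked, and still so for the second after the job is handed in, while the arm keeps its last pose, push and grip.
It also fails if it takes over 61 s, if anything falls off the work surface, if the arm or the gripper's body presses on something with over 40 N, if the wrist force passes 120 N, or if a joint passes its speed limit or range.

## Working session

There is one attempt and no reset: what is moved stays moved. The work goes in short steps, Python scripts to look and compute and a shell command to move; the robot and the scene stay as the last step left them, time stands still between calls to the robot, and variables do not carry over. Pictures are saved under pics/ and viewed, at most 13 in all, crops included, and the job is handed in when it is done.

```bash
mkdir -p pics
python3 - <<'E'
from bench import *
import cv2
for n in("scene","top"):
    i=camera_info(n); print(n,i)
    cv2.imwrite(f"pics/{n}0.png",capture(n)[:,:,::-1])
print(sense())
E
```

```text
scene {'intrinsics': array([[422.20346519,   0.        , 322.55533131],
       [  0.        , 422.20346519, 199.87239497],
       [  0.        ,   0.        ,   1.        ]]), 'eye': array([1.01686171, 0.23971012, 0.8030115 ]), 'attitude': array([-0.15839256,  0.49372998,  0.81280711, -0.26549408])}
top {'intrinsics': array([[388.17830435,   0.        , 314.75542778],
       [  0.        , 388.17830435, 201.17691468],
       [  0.        ,   0.        ,   1.        ]]), 'eye': array([ 0.48218544, -0.02322667,  0.95937006]), 'attitude': array([-0.0339249 ,  0.70901601, -0.7040618 ,  0.02103279])}
{'clock': 0.1, 'joint_positions': array([ 1.1188075 ,  0.53708442, -0.00444645,  1.53873983,  0.0025867 ,
        1.06728374, -0.0712018 ]), 'qd': array([-0.0001237 , -0.00222291,  0.0005484 , -0.00370824, -0.00137338,
       -0.00047172,  0.00135723]), 'tau': array([ 2.71148259e-03, -5.72071338e+01,  9.93890427e-01, -2.52227354e+01,
       -5.61680936e-02,  1.33869174e-02,  6.91250125e-05]), 'tool_pos': array([ 0.24439692, -0.60175771,  0.25664391]), 'tcp_rot': array([-7.30060725e-04,  9.81446484e-01,  1.91734789e-01, -1.91664911e-04]), 'ft_force': array([-1.05184076, -0.32450118, -0.60862901]), 'moment': array([-0.0283536 ,  0.01992928,  0.0459147 ]), 'grip_force': 0.0, 'width': 0.0878852822533327}
```

View pics/scene0.png

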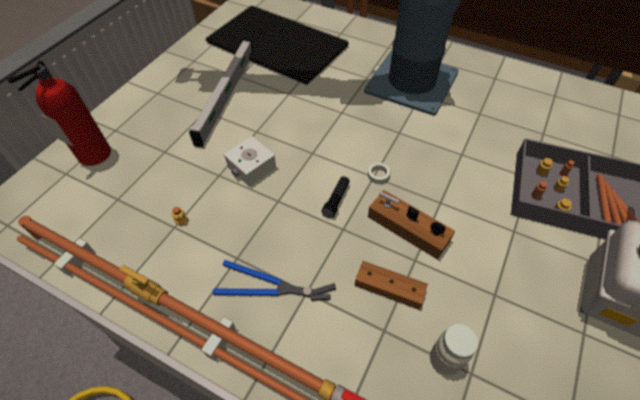

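View pics/top0.png

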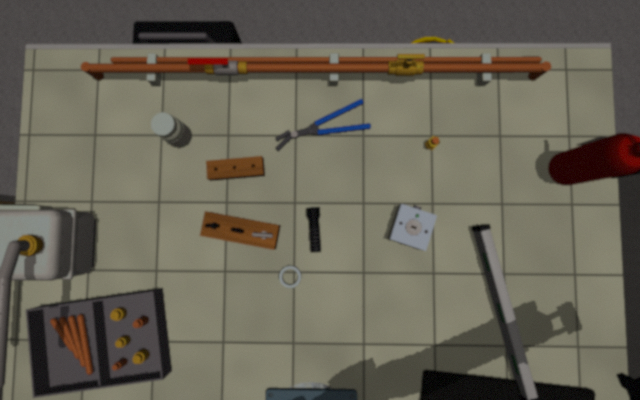

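The scene view shows the stand with keys at about (410,222): the T at (389,200), and two black heads at (413,213) and (438,229). The switch is at (250,157). In the top view the stand is at (240,230) with keys at x≈212, 238 and 262 (the T). The switch is at (413,227). An empty decoy stand sits at (235,168).

```bash
cat > h.py <<'E'
from bench import *
import numpy as np, cv2
from scipy.spatial.transform import Rotation as R
def rot(q): return R.from_quat(np.roll(q,-1))
def ray(i,uv):
    k=np.linalg.inv(i['intrinsics']); d=rot(i['attitude']).apply(k@[uv[0],uv[1],1]); return i['eye'],d/np.linalg.norm(d)
def plane(i,uv,z):
    e,d=ray(i,uv); return e+d*(z-e[2])/d[2]
def tri(obs):
    A=np.zeros((3,3));b=np.zeros(3);L=[ray(*o) for o in obs]
    for e,d in L: P=np.eye(3)-np.outer(d,d);A+=P;b+=P@e
    x=np.linalg.solve(A,b); return x,[1e3*np.linalg.norm(np.cross(x-e,d)) for e,d in L]
def proj(i,p):
    c=i['intrinsics']@rot(i['attitude']).inv().apply(np.asarray(p)-i['eye']); return c[:2]/c[2]
def row(target,yaw=None,s=None):
    """tool shares to bring TCP to target, tool down, tool-x heading yaw (deg)"""
    s=s or sense(); q=rot(s['tcp_rot']); d=q.inv().apply(np.asarray(target)-s['tool_pos'])/.2
    if yaw is None: x=q.apply([1,0,0]); yaw=np.degrees(np.arctan2(x[1],x[0]))
    g=R.from_euler('z',yaw,degrees=True)*R.from_euler('x',180,degrees=True)
    v=(q.inv()*g).as_rotvec()/(np.pi/2)
    return np.round(d,4),np.round(v,4)
def yaw():
    x=rot(sense()['tcp_rot']).apply([1,0,0]); return np.degrees(np.arctan2(x[1],x[0]))
E
python3 - <<'E'
from h import *
t=camera_info('top');sc=camera_info('scene');w=camera_info('wrist')
for n,a,b in(("disc",(212,226),(438,229)),("mid",(238,230),(413,213)),("T",(262,235),(389,200)),("lock",(413,227),(250,154))): print(n,tri([(t,a),(sc,b)]))
s=sense();q=rot(s['tcp_rot'])
print(yaw(),q.inv().apply(w['eye']-s['tool_pos']),(q.inv()*rot(w['attitude'])).as_matrix().round(3),w['intrinsics'])
E
```

```text
disc (array([0.49281373, 0.23329876, 0.05547341]), [np.float64(0.19566930352818812), np.float64(0.19566930352823486)])
mid (array([0.48341044, 0.17226813, 0.06104397]), [np.float64(1.6109238603069775), np.float64(1.610923860306995)])
T (array([0.47287949, 0.11515267, 0.05911654]), [np.float64(0.06507237141847233), np.float64(0.06507237141848884)])
lock (array([ 0.49357005, -0.23422502,  0.05109699]), [np.float64(1.1480275953008885), np.float64(1.148027595300954)])
22.108094241890782 [ 0.07157546 -0.00086513 -0.12780262] [[ 0.001 -0.961 -0.277]
 [ 1.     0.001  0.001]
 [-0.    -0.277  0.961]] [[296.30916028   0.         321.44021805]
 [  0.         296.30916028 201.19844843]
 [  0.           0.           1.        ]]
```

Run:
```python
from h import *
print(row((.4936,-.234,.20),65))
```

```text
(array([ 1.8465, -1.2342,  0.2849]), array([-9.000e-04, -3.000e-04, -4.766e-01]))
```

```bash
python3 -m pendant '[{"x":0.75,"y":-0.5,"hand":1},{"x":0.75,"y":-0.5,"hand":1},{"x":0.75,"y":-0.5,"hand":1},{"x":0.75,"y":-0.5,"hand":1},{"x":0.75,"y":-0.5,"hand":1}]'; python3 -m pendant '[{"x":0.75,"y":-0.5,"hand":1},{"x":0.75,"y":-0.5,"hand":1},{"x":0.75,"y":-0.5,"hand":1},{"x":0.75,"y":-0.5,"hand":1},{"x":0.75,"y":-0.5,"hand":1}]'; python3 -m pendant '[{"x":0.35,"y":-0.23,"z":0.25,"az":-0.4,"hand":1},{"x":0.35,"y":-0.23,"z":0.25,"az":-0.4,"hand":1},{"x":0.35,"y":-0.23,"z":0.25,"az":-0.4,"hand":1},{"x":0.35,"y":-0.23,"z":0.25,"az":-0.4,"hand":1},{"x":0.35,"y":-0.23,"z":0.25,"az":-0.4,"hand":1}]'
python3 -m pendant '[{"hand":1},{"hand":1}]'
python3 - <<'E'
from h import *
import pickle
i=camera_info('wrist');im=capture('wrist');cv2.imwrite('pics/w1.png',im[:,:,::-1]);pickle.dump((i,im),open('w1.pkl','wb'))
print(sense()['clock'],sense()['tool_pos'],yaw())
E
```

```text
0.15 [ 0.24440316 -0.60185571  0.25676517] 22.105913751714557schema error: expected keys hand, x, y, z, ax, ay, az
schema error: expected keys hand, x, y, z, ax, ay, az
schema error: expected keys hand, x, y, z, ax, ay, az
schema error: expected keys hand, x, y, z, ax, ay, az
```

View pics/w1.png

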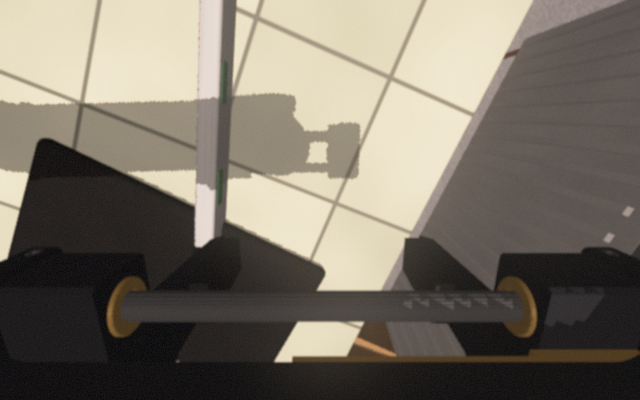

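The wrist view was taken without any move, because every key is required in a row. The gripper fills rows 240 and below, so objects should be looked at from slightly behind. I'll check the bar's height before crossing it.

```bash
python3 - <<'E'
from h import *
t=camera_info('top');sc=camera_info('scene')
print(tri([(t,(471,227)),(sc,(192,130))]),tri([(t,(490,226)),(sc,(202,134))]))
print(row((.4936-.03,-.234-.06,.23),65))
E
python3 -m pendant '[{"x":0.7,"y":-0.46,"z":0,"ax":0,"ay":0,"az":0,"hand":1},{"x":0.7,"y":-0.46,"z":0,"ax":0,"ay":0,"az":0,"hand":1},{"x":0.7,"y":-0.46,"z":0,"ax":0,"ay":0,"az":0,"hand":1},{"x":0.7,"y":-0.46,"z":0,"ax":0,"ay":0,"az":0,"hand":1}]'
```

```text
(array([ 0.50241396, -0.37389997,  0.07235011]), [np.float64(14.173785596268448), np.float64(14.173785596268502)]) (array([ 0.49047559, -0.39983237,  0.0445024 ]), [np.float64(16.34225300009316), np.float64(16.34225300009324)])
(array([ 1.5947, -1.0135,  0.135 ]), array([-8.000e-04, -2.000e-04, -4.766e-01]))
clock: 0.48
tool_pos: [0.3398, -0.4633, 0.2572]
tcp_rot: [-0.0, 0.982, 0.191, -0.0]
ft_force: [0.8, 0.2, 1.1]
width: 0.088
grip_force: 0.0
```

```bash
python3 -m pendant '[{"x":0.75,"y":-0.47,"z":0.1,"ax":0,"ay":0,"az":0,"hand":1},{"x":0.75,"y":-0.47,"z":0.1,"ax":0,"ay":0,"az":0,"hand":1},{"x":0.75,"y":-0.47,"z":0.1,"ax":0,"ay":0,"az":-0.1,"hand":1},{"x":0.75,"y":-0.47,"z":0.1,"ax":0,"ay":0,"az":-0.2,"hand":1},{"x":0.75,"y":-0.47,"z":0.1,"ax":0,"ay":0,"az":-0.25,"hand":1}]'
python3 -m pendant '[{"x":0,"y":0,"z":0,"ax":0,"ay":0,"az":-0.1,"hand":1},{"x":0,"y":0,"z":0,"ax":0,"ay":0,"az":-0.2,"hand":1},{"x":0,"y":0,"z":0,"ax":0,"ay":0,"az":-0.2,"hand":1},{"x":0,"y":0,"z":0,"ax":0,"ay":0,"az":-0.2,"hand":1}]'
python3 - <<'E'
from h import *
import pickle
i=camera_info('wrist');im=capture('wrist');cv2.imwrite('pics/w2.png',im[:,:,::-1]);pickle.dump((i,im),open('w1.pkl','wb'))
print(sense()['clock'],sense()['tool_pos'],yaw(),proj(i,[.4936,-.234,.051]))
E
```

```text
clock: 0.9
tool_pos: [0.4468, -0.3143, 0.2369]
tcp_rot: [-0.001, 0.926, 0.378, 0.001]
ft_force: [1.6, 0.8, 0.2]
width: 0.0885
grip_force: 0.0
clock: 1.23
tool_pos: [0.4426, -0.3213, 0.2372]
tcp_rot: [-0.0, 0.858, 0.513, -0.0]
ft_force: [1.1, -0.6, -0.2]
width: 0.088
grip_force: 0.0
1.2833 [ 0.44258749 -0.32141035  0.2371817 ] 61.49991763038472 [325.57120638  85.3497914 ]
```

View pics/w2.png

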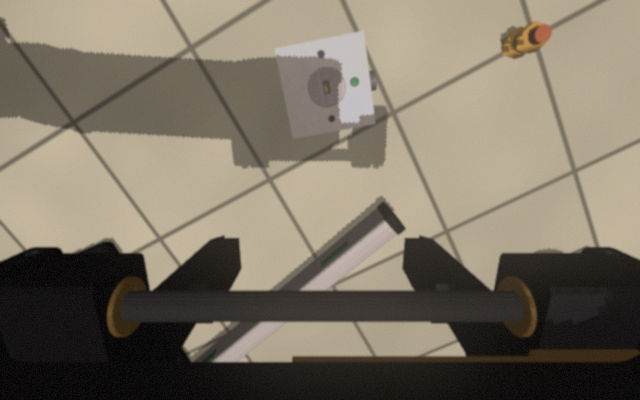

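The lock is at about (326,87) and the green lens at (354,82), so switch +x points about -18°. The brass fitting is at (525,40). I'll take two closer views.

```bash
python3 -m pendant '[{"x":0.05,"y":0.15,"z":0.18,"ax":0,"ay":0,"az":-0.1,"hand":1},{"x":0.05,"y":0.15,"z":0.36,"ax":0,"ay":0,"az":-0.11,"hand":1},{"x":0.05,"y":0.15,"z":0.36,"ax":0,"ay":0,"az":-0.11,"hand":1},{"x":0.05,"y":0.15,"z":0.36,"ax":0,"ay":0,"az":-0.11,"hand":1}]'
cat > snap.py <<'E'
from h import *
import pickle,sys
n=sys.argv[1]
i=camera_info('wrist');im=capture('wrist');pickle.dump((i,im),open(n+'.pkl','wb'))
print(sense()['clock'],sense()['tool_pos'],yaw())
E
python3 snap.py a
python3 -m pendant '[{"x":0,"y":-0.15,"z":0,"ax":0,"ay":0,"az":0,"hand":1},{"x":0,"y":-0.3,"z":0,"ax":0,"ay":0,"az":0,"hand":1},{"x":0,"y":-0.3,"z":0,"ax":0,"ay":0,"az":0,"hand":1},{"x":0,"y":-0.3,"z":0,"ax":0,"ay":0,"az":0,"hand":1}]'
python3 snap.py b
python3 - <<'E'
from h import *
import pickle
o=[]
for n in 'ab':
    i,im=pickle.load(open(n+'.pkl','rb'));u,v=proj(i,[.4936,-.234,.051]).round().astype(int);print(n,u,v)
    c=im[max(v-50,0):v+50,u-65:u+65,::-1];print(max(v-50,0),u-65)
    o.append(cv2.resize(c,None,fx=4,fy=4,interpolation=cv2.INTER_CUBIC)[:300])
    o[-1]=cv2.resize(c,(780,int(780*c.shape[0]/130)),interpolation=cv2.INTER_CUBIC) if 0 else o[-1]
h=min(x.shape[0] for x in o)
cv2.imwrite('pics/ab.png',cv2.convertScaleAbs(np.vstack([x[:h] for x in o]),alpha=1.8))
E
```

```text
clock: 1.62
tool_pos: [0.4725, -0.3261, 0.1637]
tcp_rot: [-0.002, 0.812, 0.583, -0.001]
ft_force: [0.2, -0.1, 0.5]
width: 0.088
grip_force: 0.0
1.6667 [ 0.47347256 -0.32695928  0.16571701] 71.31948035080404
clock: 2.0
tool_pos: [0.4164, -0.3088, 0.1678]
tcp_rot: [0.002, 0.813, 0.583, -0.0]
ft_force: [0.5, 0.1, 0.3]
width: 0.0881
grip_force: 0.0
2.05 [ 0.41785457 -0.3089732   0.16779775] 71.35721697266729
a 310 86
36 245
b 385 84
34 320
```

View pics/ab.png

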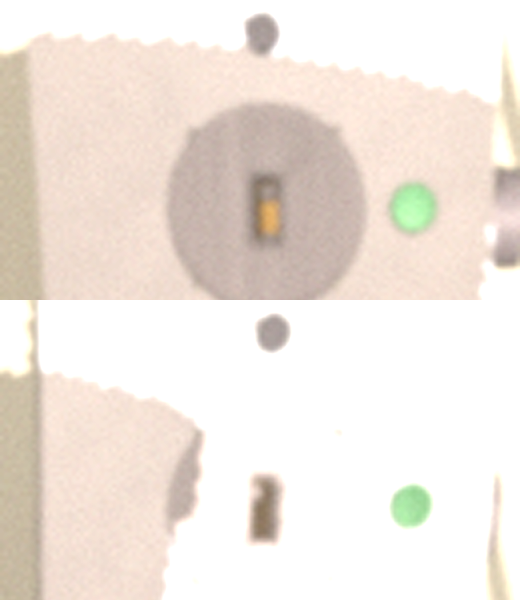

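Both crops show the keyhole slot vertical in the image, so it is aligned with yaw 71°. It is centred at crop (266,209) and (264,209), with the green lens to its right. I'll extract both numerically by contours.

Run:
```python
from h import *
import pickle
S=[];G=[];C=[]
for n,g in(('a',(311,88)),('b',(386,86))):
    i,im=pickle.load(open(n+'.pkl','rb'));f=im.astype(int)
    m=((f[...,1]-f[...,0]>25)&(f[...,1]-f[...,2]>15)); v,u=np.nonzero(m[40:140,250:480]);gc=(u.mean()+250,v.mean()+40)
    u0,v0=g;p=im[v0-14:v0+15,u0-9:u0+10];b=cv2.resize(p,None,fx=8,fy=8,interpolation=cv2.INTER_CUBIC).astype(int)
    ref=np.median(p[:4],axis=(0,1))
    m=(np.abs(b-ref).max(2)>35).astype(np.uint8)
    c=max(cv2.findContours(m,0,2)[0],key=cv2.contourArea);r=cv2.minAreaRect(c)
    sc=((r[0][0]+.5)/8-.5+u0-9,(r[0][1]+.5)/8-.5+v0-14)
    print(n,'slot',sc,np.array(r[1])/8,r[2],'lens',gc,len(u),'ref',ref)
    S.append((i,sc));G.append((i,gc))
s=tri(S);g=tri(G);print('slot',s,'lens',g)
for (i,a),(_,b) in zip(S,G):
    A=plane(i,a,.05);B=plane(i,b,.051);d=B-A;print(A,B,np.linalg.norm(d[:2]),np.degrees(np.arctan2(d[1],d[0])))
print(row((.4834-.05,.172-.09,.20),70))
```

```text
a slot (310.7152433395386, 89.32530403137207) [10.38945961  4.786726  ] 88.21009063720703 lens (np.float64(347.97402597402595), np.float64(87.44155844155844)) 77 ref [110. 100.  96.]
b slot (385.9775857925415, 85.75603485107422) [ 8.92574692 18.49743652] 3.3664603233337402 lens (np.float64(422.5), np.float64(85.0)) 64 ref [185. 167. 160.]
slot (array([ 0.49339729, -0.2360018 ,  0.05199445]), [np.float64(0.5294523670938859), np.float64(0.5294523670939145)]) lens (array([ 0.52057017, -0.24408395,  0.05110376]), [np.float64(0.13743923785212372), np.float64(0.13743923785214873)])
[ 0.49322239 -0.23633076  0.05      ] [ 0.52053803 -0.24420911  0.051     ] 0.028429082941599515 -16.08856027531211
[ 0.49400679 -0.23545856  0.05      ] [ 0.52065029 -0.24395531  0.051     ] 0.02796552145240478 -17.6877482886493
(array([ 1.8769, -0.5506, -0.1663]), array([0.0025, 0.001 , 0.0151]))
```

```bash
python3 -m pendant '[{"x":0.95,"y":-0.28,"z":-0.16,"ax":0,"ay":0,"az":0,"hand":1},{"x":0.95,"y":-0.28,"z":-0.16,"ax":0,"ay":0,"az":0,"hand":1},{"x":0.95,"y":-0.28,"z":-0.16,"ax":0,"ay":0,"az":0,"hand":1},{"x":0.95,"y":-0.28,"z":-0.16,"ax":0,"ay":0,"az":0,"hand":1},{"x":0.95,"y":-0.28,"z":-0.16,"ax":0,"ay":0,"az":0,"hand":1}]'
python3 -m pendant '[{"x":0.93,"y":-0.27,"z":0,"ax":0,"ay":0,"az":0,"hand":1},{"x":0.93,"y":-0.27,"z":0,"ax":0,"ay":0,"az":0,"hand":1},{"x":0.93,"y":-0.27,"z":0,"ax":0,"ay":0,"az":0,"hand":1},{"x":0.93,"y":-0.27,"z":0,"ax":0,"ay":0,"az":-0.06,"hand":1},{"x":0.93,"y":-0.27,"z":0,"ax":0,"ay":0,"az":-0.1,"hand":1}]'
python3 -m pendant '[{"x":0,"y":0,"z":0,"ax":0,"ay":0,"az":0,"hand":1},{"x":0,"y":0,"z":0,"ax":0,"ay":0,"az":0,"hand":1}]'
python3 snap.py c
python3 -m pendant '[{"x":0.1,"y":-0.1,"z":0.1,"ax":0,"ay":0,"az":0,"hand":1},{"x":0.1,"y":-0.3,"z":0.1,"ax":0,"ay":0,"az":0,"hand":1},{"x":0.1,"y":-0.3,"z":0.1,"ax":0,"ay":0,"az":0,"hand":1},{"x":0.1,"y":-0.3,"z":0.1,"ax":0,"ay":0,"az":0,"hand":1}]'
python3 snap.py d
python3 - <<'E'
from h import *
import pickle
o=[]
for n in 'cd':
    i,im=pickle.load(open(n+'.pkl','rb'));u,v=proj(i,[.4834,.172,.07]).round().astype(int)
    v0=max(v-70,0);u0=max(0,min(u-130,380));print(n,u,v,u0,v0)
    o.append(cv2.resize(im[v0:v0+100,u0:u0+260,::-1],None,fx=3,fy=3,interpolation=cv2.INTER_CUBIC))
cv2.imwrite('pics/cd.png',cv2.convertScaleAbs(np.vstack(o),alpha=1.6))
E
```

```text
clock: 2.47
tool_pos: [0.4261, -0.1071, 0.1994]
tcp_rot: [0.001, 0.811, 0.584, 0.001]
ft_force: [0.1, -0.1, -0.1]
width: 0.0877
grip_force: 0.0
clock: 2.88
tool_pos: [0.4338, 0.0887, 0.1993]
tcp_rot: [0.001, 0.761, 0.649, 0.002]
ft_force: [-0.3, -0.1, 0.6]
width: 0.088
grip_force: 0.0
clock: 3.05
tool_pos: [0.4336, 0.0856, 0.1986]
tcp_rot: [0.0, 0.763, 0.647, 0.001]
ft_force: [0.4, 0.3, -0.5]
width: 0.088
grip_force: 0.0
3.1 [0.43325106 0.08381054 0.19826766] 80.45000933593549
clock: 3.43
tool_pos: [0.3751, 0.1118, 0.1774]
tcp_rot: [0.0, 0.764, 0.645, -0.001]
ft_force: [1.2, 0.1, 0.2]
width: 0.0885
grip_force: 0.0
3.4833 [0.37681548 0.11194958 0.17784091] 80.33845324484778
c 364 89 234 19
d 450 108 320 38
```

View pics/cd.png

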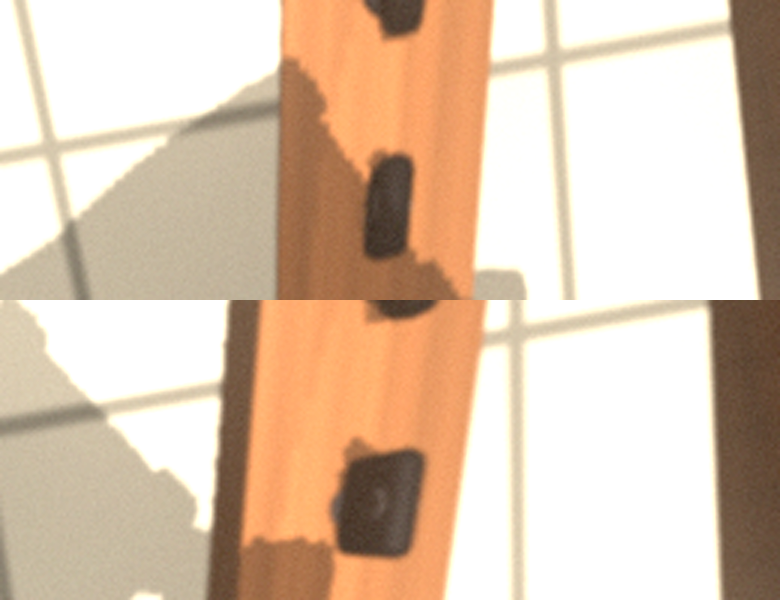

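The middle key is the oblong one, a rectangular head at (388,206) in the upper crop and (380,503) in the lower. The disc is above it. I'll triangulate the top edge of its far face.

Run:
```python
from h import *
import pickle
E=[]
for n,g,o in(('c',(388,206),(234,19)),('d',(385,203),(320,38))):
    i,im=pickle.load(open(n+'.pkl','rb'))
    u0,v0=int(g[0]/3+o[0]),int(g[1]/3+o[1])
    p=cv2.resize(im[v0-24:v0+25,u0-24:u0+25],None,fx=8,fy=8,interpolation=cv2.INTER_CUBIC)
    m=((p[...,0].astype(int)-p[...,2])<16).astype(np.uint8)&(p.max(2)<75).astype(np.uint8)
    k,l,st,_=cv2.connectedComponentsWithStats(m);m=(l==l[196,196]).astype(np.uint8)
    m=cv2.morphologyEx(m,cv2.MORPH_OPEN,np.ones((25,25),np.uint8))
    c=max(cv2.findContours(m,0,2)[0],key=cv2.contourArea);x,y,w,h=cv2.boundingRect(c)
    rows=np.arange(y+int(.25*h),y+int(.75*h));rt=np.array([np.nonzero(m[r])[0].max() for r in rows]);lf=np.array([np.nonzero(m[r])[0].min() for r in rows])
    a,b=np.polyfit(rows,rt,1)
    # top/bottom extents close to the right edge
    cols=[int(a*(y+h/2)+b)-k for k in range(20,45,4)]
    ys=np.array([[np.nonzero(m[:,q])[0].min(),np.nonzero(m[:,q])[0].max()] for q in cols]).mean(0)
    f=lambda r:np.array([((a*r+b)+.5)/8-.5+u0-24,(r+.5)/8-.5+v0-24])
    E.append((i,f(ys[0]),f(ys[1]),f(ys.mean())));print(n,[e.round(1) for e in E[-1][1:]],'w',(rt-lf).mean()/8,'h',h/8,'slopes',a,np.polyfit(rows,lf,1)[0])
    cv2.imwrite(f'm_{n}.png',m*255)
for k in(1,2,3): print(tri([(e[0],e[k]) for e in E]))
for e in E:
    P=[plane(e[0],e[k],.078) for k in(1,2,3)];d=P[0]-P[1];print(P[2],np.linalg.norm(d),np.degrees(np.arctan2(d[1],d[0])))
# stand direction: disc/T rough
```

```text
c [array([387.4,  62.6]), array([387.4, 111.4]), array([387.4,  87. ])] w 48.875 h 49.0 slopes 4.948029935459237e-16 0.0
d [array([472.4,  80.6]), array([472.4, 129.4]), array([472.4, 105. ])] w 48.875 h 49.0 slopes 4.948029935459237e-16 0.0
(array([0.50606756, 0.18949212, 0.05977687]), [np.float64(0.3693167642061606), np.float64(0.3693167642062321)])
(array([0.50105943, 0.15227933, 0.06714913]), [np.float64(0.8895947319054333), np.float64(0.8895947319053531)])
(array([0.50359585, 0.17101704, 0.06338085]), [np.float64(0.24471110792394724), np.float64(0.24471110792405754)])
[0.5002434  0.17000193 0.078     ] 0.03608123207525731 84.201665139944
[0.49665177 0.17195696 0.078     ] 0.03424861378126642 88.53792314482918
```

```bash
cat > key.py <<'E'
from h import *
import pickle
E=[]
for n,g,o in(('c',(388,206),(234,19)),('d',(390,203),(320,38))):
    i,im=pickle.load(open(n+'.pkl','rb'))
    u0,v0=int(g[0]/3+o[0]),int(g[1]/3+o[1])
    p=cv2.resize(im[v0-24:v0+25,u0-24:u0+25],None,fx=8,fy=8,interpolation=cv2.INTER_CUBIC).astype(int)
    m=((p[...,0]-p[...,2])<22).astype(np.uint8)
    print(p[196,196],p[196,60],m[196,196])
    m=cv2.morphologyEx(m,cv2.MORPH_OPEN,np.ones((25,25),np.uint8))
    k,l=cv2.connectedComponents(m);m=(l==l[196,196]).astype(np.uint8)
    x,y,w,h=cv2.boundingRect(m)
    rows=np.arange(y+int(.25*h),y+int(.75*h));rt=np.array([np.nonzero(m[r])[0].max() for r in rows]);lf=np.array([np.nonzero(m[r])[0].min() for r in rows])
    a,b=np.polyfit(rows,rt,1)
    cols=[int(a*(y+h/2)+b)-k for k in range(20,45,4)]
    ys=np.array([[np.nonzero(m[:,q])[0].min(),np.nonzero(m[:,q])[0].max()] for q in cols]).mean(0)
    f=lambda r:np.array([((a*r+b)+.5)/8-.5+u0-24,(r+.5)/8-.5+v0-24])
    E.append((i,f(ys[0]),f(ys[1]),f(ys.mean())));print(n,[e.round(1) for e in E[-1][1:]],'w',(rt-lf).mean()/8,'h',h/8,'slopes',a,np.polyfit(rows,lf,1)[0])
for k in(1,2,3): print(tri([(e[0],e[k]) for e in E]))
for e in E:
    P=[plane(e[0],e[k],.078) for k in(1,2,3)];d=P[0]-P[1];print(P[2],np.linalg.norm(d),np.degrees(np.arctan2(d[1],d[0])))
E
python3 key.py
```

```text
[49 38 32] [107  71  47] 1
c [array([370.5,  72. ]), array([367.6, 102.7]), array([369.1,  87.3])] w 12.33203125 h 32.125 slopes -0.09380722395165712 -0.08962987548068133
[54 44 38] [62 51 43] 1
d [array([460.1,  89.1]), array([454.7, 121.2]), array([457.4, 105.1])] w 14.357954545454545 h 33.0 slopes -0.16975210406307178 -0.27408128231752155
(array([0.48902964, 0.18385316, 0.07559157]), [np.float64(0.6068275147028003), np.float64(0.6068275147027912)])
(array([0.48417339, 0.16167877, 0.07545212]), [np.float64(0.8001812692918101), np.float64(0.8001812692917999)])
(array([0.48663746, 0.17292316, 0.0755153 ]), [np.float64(0.7079510259996002), np.float64(0.7079510259996376)])
[0.48596044 0.17210695 0.078     ] 0.02267071929809163 77.49293300272042
[0.48584635 0.17367869 0.078     ] 0.022279484356537246 77.5703124903759
```

Run:
```python
from h import *
print(row((.4817,.1738,.14),77.5))
```

```text
(array([0.393 , 0.4649, 0.1896]), array([0.0008, 0.0003, 0.0315]))
```

```bash
python3 -m pendant '[{"x":0.13,"y":0.155,"z":0.06,"ax":0,"ay":0,"az":0.03,"hand":0},{"x":0.26,"y":0.31,"z":0.12,"ax":0,"ay":0,"az":0.0315,"hand":0},{"x":0.393,"y":0.465,"z":0.19,"ax":0.001,"ay":0,"az":0.0315,"hand":0},{"x":0.393,"y":0.465,"z":0.19,"ax":0.001,"ay":0,"az":0.0315,"hand":0},{"x":0.393,"y":0.465,"z":0.19,"ax":0.001,"ay":0,"az":0.0315,"hand":0}]'
python3 -m pendant '[{"x":0,"y":0,"z":0,"ax":0,"ay":0,"az":0,"hand":0},{"x":0,"y":0,"z":0,"ax":0,"ay":0,"az":0,"hand":0}]'
python3 - <<'E'
from h import *
print(row((.4817,.1738,.067),77.5),sense()['tool_pos'])
t=camera_info('scene');im=capture('scene');cv2.imwrite('pics/s2.png',cv2.resize(im[140:300,300:500,::-1],None,fx=4,fy=4)[:600])
E
```

```text
clock: 3.9
tool_pos: [0.4836, 0.1753, 0.1387]
tcp_rot: [-0.001, 0.78, 0.626, -0.0]
ft_force: [-1.5, -0.7, -0.7]
width: 0.057
grip_force: 0.0
clock: 4.07
tool_pos: [0.4808, 0.1739, 0.1399]
tcp_rot: [-0.0, 0.78, 0.626, -0.001]
ft_force: [0.5, -0.4, -0.0]
width: 0.0447
grip_force: 0.0
(array([0.0007, 0.0048, 0.3644]), array([-0.0007,  0.0005,  0.0006])) [0.48082892 0.1739212  0.1398876 ]
```

View pics/s2.png

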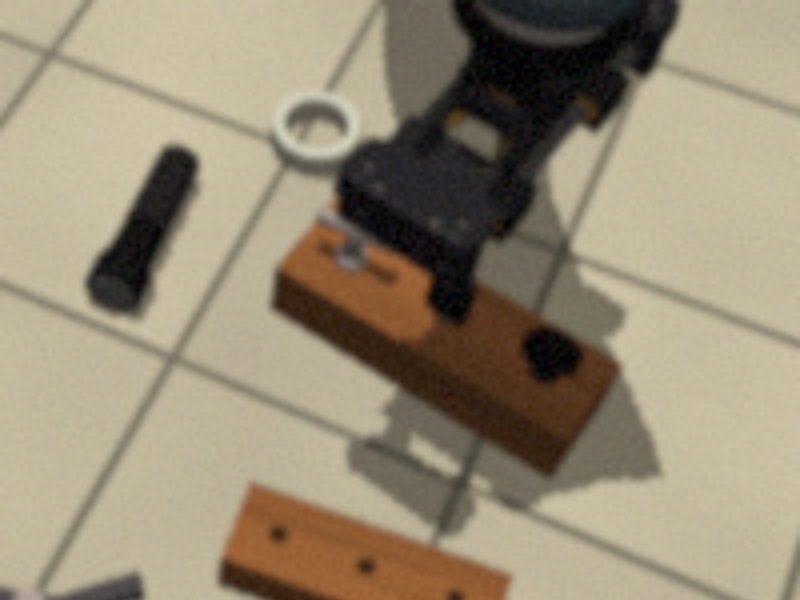

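The gripper is over the middle key, with the disc at (552,352) and the T at (350,240) both clear. Next I'll descend and grip.

```bash
python3 -m pendant '[{"x":0.001,"y":0.004,"z":0.15,"ax":0,"ay":0,"az":0,"hand":0},{"x":0.001,"y":0.004,"z":0.3,"ax":0,"ay":0,"az":0,"hand":0},{"x":0.001,"y":0.004,"z":0.364,"ax":0,"ay":0,"az":0,"hand":0},{"x":0.001,"y":0.004,"z":0.364,"ax":0,"ay":0,"az":0,"hand":0},{"x":0.001,"y":0.004,"z":0.364,"ax":0,"ay":0,"az":0,"hand":0}]'
python3 -m pendant '[{"x":0,"y":0,"z":0,"ax":0,"ay":0,"az":0,"hand":-1},{"x":0,"y":0,"z":0,"ax":0,"ay":0,"az":0,"hand":-1},{"x":0,"y":0,"z":0,"ax":0,"ay":0,"az":0,"hand":-1},{"x":0,"y":0,"z":0,"ax":0,"ay":0,"az":0,"hand":-1},{"x":0,"y":0,"z":0,"ax":0,"ay":0,"az":0,"hand":-1}]' 20
python3 -m pendant '[{"x":0,"y":0,"z":0,"ax":0,"ay":0,"az":0,"hand":-1},{"x":0,"y":0,"z":0,"ax":0,"ay":0,"az":0,"hand":-1},{"x":0,"y":0,"z":0,"ax":0,"ay":0,"az":0,"hand":-1}]' 55
```

```text
clock: 4.53
tool_pos: [0.4814, 0.1751, 0.0671]
tcp_rot: [-0.001, 0.779, 0.627, -0.001]
ft_force: [0.1, 0.1, 0.7]
width: 0.0441
grip_force: 0.0
clock: 4.95
tool_pos: [0.482, 0.1755, 0.0671]
tcp_rot: [-0.0, 0.779, 0.627, -0.0]
ft_force: [0.8, -0.4, 0.4]
width: 0.0129
grip_force: 0.3
clock: 5.2
tool_pos: [0.4821, 0.1755, 0.0669]
tcp_rot: [-0.0, 0.779, 0.627, -0.0]
ft_force: [0.0, -1.2, 4.1]
width: 0.0085
grip_force: 55.0
```

```bash
python3 -m pendant '[{"x":0,"y":0,"z":-0.12,"ax":0,"ay":0,"az":0,"hand":-1},{"x":0,"y":0,"z":-0.25,"ax":0,"ay":0,"az":0,"hand":-1},{"x":0,"y":0,"z":-0.4,"ax":0,"ay":0,"az":0,"hand":-1},{"x":0,"y":0,"z":-0.52,"ax":0,"ay":0,"az":0,"hand":-1},{"x":0,"y":0,"z":-0.52,"ax":0,"ay":0,"az":0,"hand":-1}]'
python3 - <<'E'
from h import *
a=np.radians(72.5)
print(row(np.array([.4938,-.2354,.15])+.0017*np.array([np.cos(a),np.sin(a),0]),72.5),sense()['tool_pos'],sense()['joint_positions'][6])
cv2.imwrite('pics/w5.png',cv2.convertScaleAbs(capture('wrist')[:,:,::-1],alpha=1.5))
E
```

```text
clock: 5.62
tool_pos: [0.4839, 0.1766, 0.1747]
tcp_rot: [0.0, 0.779, 0.627, 0.003]
ft_force: [0.3, 0.4, 0.8]
width: 0.0088
grip_force: 55.0
(array([-1.9941,  0.4888,  0.1179]), array([ 0.0024, -0.0024,  0.0573])) [0.48394942 0.17664885 0.17465517] -0.9119101079471931
```

View pics/w5.png

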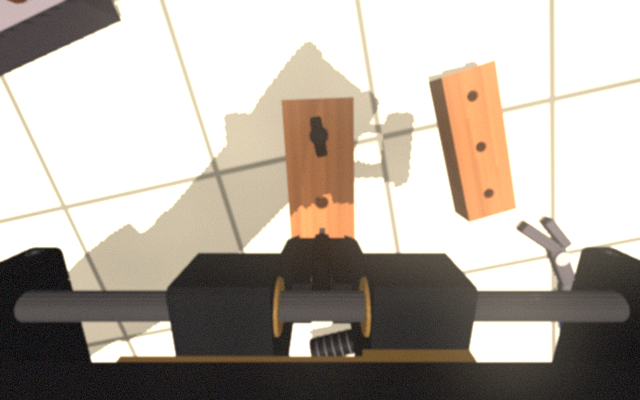

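The middle hole at (321,202) is now empty, the disc is undisturbed at (318,136), and the key is in hand. Next I'll carry it to the switch.

```bash
python3 -m pendant '[{"x":-0.98,"y":0.24,"z":0,"ax":0,"ay":0,"az":0,"hand":-1},{"x":-0.98,"y":0.24,"z":0,"ax":0,"ay":0,"az":0,"hand":-1},{"x":-0.98,"y":0.24,"z":0,"ax":0,"ay":0,"az":0,"hand":-1},{"x":-0.98,"y":0.24,"z":0,"ax":0,"ay":0,"az":0,"hand":-1},{"x":-0.98,"y":0.24,"z":0,"ax":0,"ay":0,"az":0,"hand":-1}]'
python3 -m pendant '[{"x":-0.9,"y":0.24,"z":0,"ax":0,"ay":0,"az":0,"hand":-1},{"x":-0.9,"y":0.24,"z":0,"ax":0,"ay":0,"az":0,"hand":-1},{"x":-0.9,"y":0.24,"z":0,"ax":0,"ay":0,"az":0,"hand":-1},{"x":-0.9,"y":0.24,"z":0,"ax":0,"ay":0,"az":0.03,"hand":-1},{"x":-0.9,"y":0.24,"z":0,"ax":0,"ay":0,"az":0.056,"hand":-1}]'
python3 -m pendant '[{"x":0,"y":0,"z":0,"ax":0,"ay":0,"az":0,"hand":-1},{"x":0,"y":0,"z":0,"ax":0,"ay":0,"az":0,"hand":-1},{"x":0,"y":0,"z":0,"ax":0,"ay":0,"az":0,"hand":-1}]'
cat > tgt.py <<'E'
from h import *
import sys
z=float(sys.argv[1]);a=np.radians(72.5);s=sense()
print(row(np.array([.4938,-.2354,z])+.0017*np.array([np.cos(a),np.sin(a),0]),72.5),s['tool_pos'],s['ft_force'].round(1),s['moment'].round(2),yaw())
E
python3 tgt.py .115
```

```text
clock: 6.08
tool_pos: [0.4853, -0.0294, 0.1691]
tcp_rot: [-0.001, 0.779, 0.627, -0.002]
ft_force: [1.2, -0.3, -0.8]
width: 0.0084
grip_force: 55.0
clock: 6.5
tool_pos: [0.4933, -0.2185, 0.1689]
tcp_rot: [-0.001, 0.808, 0.589, -0.002]
ft_force: [0.1, -0.7, -0.4]
width: 0.0085
grip_force: 55.0
clock: 6.75
tool_pos: [0.4948, -0.2105, 0.1695]
tcp_rot: [-0.002, 0.805, 0.593, -0.001]
ft_force: [-0.1, 0.2, -0.1]
width: 0.0084
grip_force: 55.0
(array([-0.1123,  0.0332,  0.2725]), array([-0.0023, -0.0006,  0.0027])) [ 0.4948096  -0.21047291  0.16954277] [-0.1  0.2 -0.1] [-0.02 -0.03  0.05] 72.74553455965108
```

```bash
python3 -m pendant '[{"x":-0.05,"y":0.015,"z":0.09,"ax":0,"ay":0,"az":0.003,"hand":-1},{"x":-0.112,"y":0.033,"z":0.18,"ax":-0.002,"ay":0,"az":0.003,"hand":-1},{"x":-0.112,"y":0.033,"z":0.272,"ax":-0.002,"ay":0,"az":0.003,"hand":-1},{"x":-0.112,"y":0.033,"z":0.272,"ax":-0.002,"ay":0,"az":0.003,"hand":-1},{"x":-0.112,"y":0.033,"z":0.272,"ax":-0.002,"ay":0,"az":0.003,"hand":-1}]'
python3 -m pendant '[{"x":0,"y":0,"z":0,"ax":0,"ay":0,"az":0,"hand":-1},{"x":0,"y":0,"z":0,"ax":0,"ay":0,"az":0,"hand":-1},{"x":0,"y":0,"z":0,"ax":0,"ay":0,"az":0,"hand":-1}]'
python3 tgt.py .105
python3 - <<'E'
from h import *
i=camera_info('scene');im=capture('scene')
cv2.imwrite('pics/s3.png',cv2.convertScaleAbs(cv2.resize(im[110:190,200:300,::-1],None,fx=7,fy=7,interpolation=cv2.INTER_CUBIC),alpha=1.3))
p=np.array([.4938,-.2354,.05])
for n,q in(('hole',p),('tip',p+[0,0,.009]),('headbottom',p+[0,0,.04])): print(n,((proj(i,q)-[200,110])*7).round())
E
```

```text
clock: 7.17
tool_pos: [0.4944, -0.2333, 0.1154]
tcp_rot: [-0.001, 0.806, 0.592, 0.0]
ft_force: [0.5, 0.5, -0.1]
width: 0.0088
grip_force: 55.0
clock: 7.42
tool_pos: [0.4955, -0.2353, 0.1171]
tcp_rot: [0.001, 0.807, 0.591, 0.001]
ft_force: [0.5, 0.6, -0.5]
width: 0.0086
grip_force: 55.0
(array([ 0.0056, -0.0083,  0.0606]), array([ 0.0021,  0.0001, -0.001 ])) [ 0.49551678 -0.23533093  0.11712563] [ 0.5  0.6 -0.5] [-0.01 -0.04  0.02] 72.40682578760378
hole [344. 309.]
tip [340. 291.]
headbottom [326. 227.]
```

View pics/s3.png

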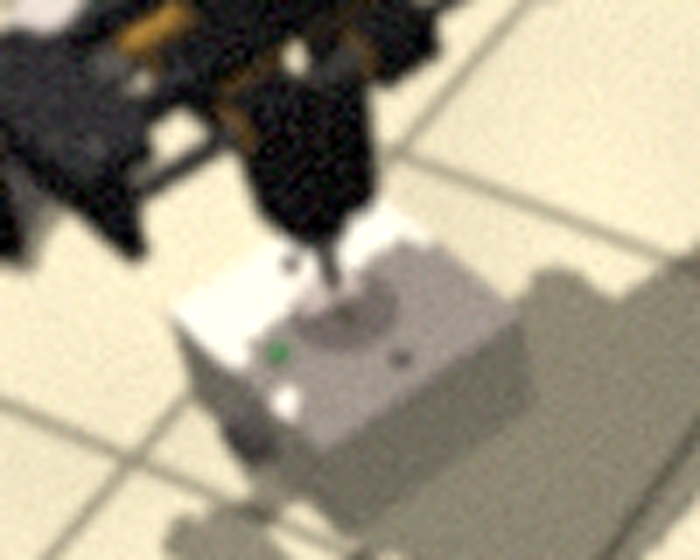

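The key tip is at about (333,280), right above the keyhole at (345,312), which matches the prediction. I'll correct the remaining 1–2 mm and lower the key.

```bash
python3 -m pendant '[{"x":0.006,"y":-0.008,"z":0.03,"ax":0.002,"ay":0,"az":-0.001,"hand":-1},{"x":0.006,"y":-0.008,"z":0.045,"ax":0.002,"ay":0,"az":-0.001,"hand":-1},{"x":0.006,"y":-0.008,"z":0.045,"ax":0.002,"ay":0,"az":-0.001,"hand":-1},{"x":0.006,"y":-0.008,"z":0.045,"ax":0.002,"ay":0,"az":-0.001,"hand":-1}]'
python3 tgt.py .100
```

```text
clock: 7.8
tool_pos: [0.4933, -0.234, 0.1067]
tcp_rot: [-0.001, 0.807, 0.591, -0.001]
ft_force: [0.8, -1.0, 0.2]
width: 0.0088
grip_force: 55.0
(array([0.0026, 0.0044, 0.0335]), array([-0.0015,  0.0001, -0.0007])) [ 0.49332206 -0.2340077   0.10670594] [ 0.8 -1.   0.2] [-0.   -0.06  0.02] 72.43930803395826
```

```bash
python3 -m pendant '[{"x":0.002,"y":0.004,"z":0.015,"ax":-0.001,"ay":0,"az":0,"hand":-1},{"x":0.002,"y":0.004,"z":0.03,"ax":-0.001,"ay":0,"az":0,"hand":-1},{"x":0.002,"y":0.004,"z":0.04,"ax":-0.001,"ay":0,"az":0,"hand":-1},{"x":0.002,"y":0.004,"z":0.04,"ax":-0.001,"ay":0,"az":0,"hand":-1}]'
python3 tgt.py .095
```

```text
clock: 8.13
tool_pos: [0.4941, -0.2339, 0.0985]
tcp_rot: [-0.0, 0.807, 0.591, -0.0]
ft_force: [-0.2, -0.2, -0.6]
width: 0.0086
grip_force: 55.0
(array([0.0008, 0.0009, 0.0174]), array([-0.0006,  0.0001, -0.0007])) [ 0.49409872 -0.2338838   0.09848015] [-0.2 -0.2 -0.6] [-0.04 -0.04 -0.01] 72.43863192514883
```

```bash
python3 -m pendant '[{"x":0,"y":0,"z":0.015,"ax":0,"ay":0,"az":0,"hand":-1},{"x":0,"y":0,"z":0.03,"ax":0,"ay":0,"az":0,"hand":-1},{"x":0,"y":0,"z":0.03,"ax":0,"ay":0,"az":0,"hand":-1}]'
python3 tgt.py .085
```

```text
clock: 8.38
tool_pos: [0.4941, -0.2339, 0.0924]
tcp_rot: [-0.0, 0.807, 0.591, -0.0]
ft_force: [-0.5, 0.5, 0.4]
width: 0.0087
grip_force: 55.0
(array([0.0009, 0.001 , 0.0372]), array([-0.0005,  0.0001, -0.0007])) [ 0.49407013 -0.23388654  0.09243299] [-0.5  0.5  0.4] [-0.05 -0.11  0.08] 72.43987248868213
```

```bash
python3 -m pendant '[{"x":0,"y":0,"z":0.015,"ax":0,"ay":0,"az":0,"hand":-1},{"x":0,"y":0,"z":0.03,"ax":0,"ay":0,"az":0,"hand":-1},{"x":0,"y":0,"z":0.04,"ax":0,"ay":0,"az":0,"hand":-1},{"x":0,"y":0,"z":0.04,"ax":0,"ay":0,"az":0,"hand":-1}]'
python3 tgt.py .075
```

```text
clock: 8.72
tool_pos: [0.4943, -0.2344, 0.0849]
tcp_rot: [0.0, 0.807, 0.591, -0.0]
ft_force: [-0.6, 0.0, -1.7]
width: 0.0083
grip_force: 55.0
(array([ 0.0029, -0.0008,  0.0496]), array([-0.0001,  0.0005, -0.0009])) [ 0.49428348 -0.23436804  0.08492688] [-0.6  0.  -1.7] [-0.29  0.07 -0.02] 72.4231839950649
```

```bash
python3 -m pendant '[{"x":0.001,"y":0,"z":0.02,"ax":0,"ay":0,"az":0,"hand":-1},{"x":0.001,"y":0,"z":0.04,"ax":0,"ay":0,"az":0,"hand":-1},{"x":0.001,"y":0,"z":0.05,"ax":0,"ay":0,"az":0,"hand":-1},{"x":0.001,"y":0,"z":0.05,"ax":0,"ay":0,"az":0,"hand":-1}]' 60
python3 tgt.py .075
python3 - <<'E'
from h import *
i=camera_info('scene');im=capture('scene')
cv2.imwrite('pics/s4.png',cv2.convertScaleAbs(cv2.resize(im[110:190,200:300,::-1],None,fx=7,fy=7,interpolation=cv2.INTER_CUBIC),alpha=1.6))
E
```

```text
clock: 9.05
tool_pos: [0.4946, -0.2338, 0.0751]
tcp_rot: [0.0, 0.807, 0.591, -0.0]
ft_force: [-0.2, -0.1, -2.8]
width: 0.0083
grip_force: 60.0
(array([-0.0001, -0.0014,  0.0006]), array([ 0.0002,  0.0002, -0.0007])) [ 0.49458682 -0.23384874  0.07511362] [-0.2 -0.1 -2.8] [-0.1  -0.08 -0.03] 72.43678213738292
```

View pics/s4.png

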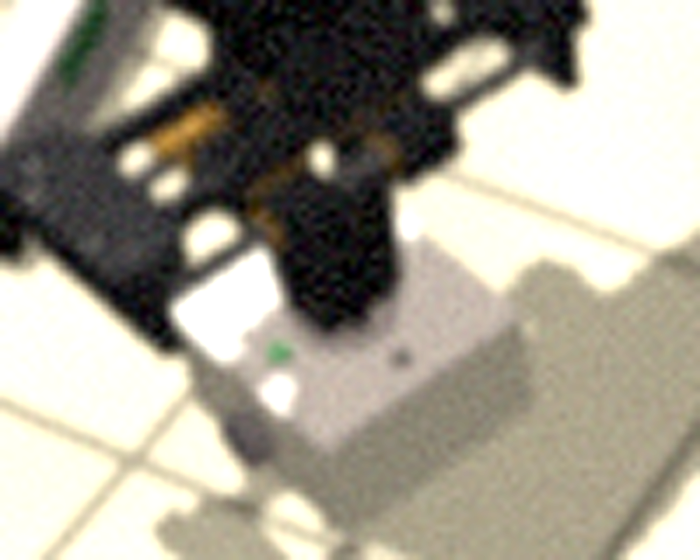

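The fingers are now right down at the lock face around (345,320) and no blade is visible. I'll press a little further to check that it is home.

```bash
python3 -m pendant '[{"x":0,"y":0,"z":0.006,"ax":0,"ay":0,"az":0,"hand":-1},{"x":0,"y":0,"z":0.006,"ax":0,"ay":0,"az":0,"hand":-1}]'
python3 -m pendant '[{"x":0,"y":0,"z":0.006,"ax":0,"ay":0,"az":0,"hand":-1},{"x":0,"y":0,"z":0.006,"ax":0,"ay":0,"az":0,"hand":-1}]'
```

```text
clock: 9.27
tool_pos: [0.4947, -0.2338, 0.0748]
tcp_rot: [0.0, 0.807, 0.591, -0.0]
ft_force: [-4.2, 1.6, 13.5]
width: 0.0085
grip_force: 60.0
clock: 9.43
tool_pos: [0.4947, -0.2338, 0.0747]
tcp_rot: [0.0, 0.807, 0.591, -0.0]
ft_force: [-8.5, 3.4, 26.7]
width: 0.0089
grip_force: 60.0
```

It is firm at z = 0.0747, the nominal home height, with 27 N. Next I'll turn it clockwise (tool +az), letting the TCP orbit the key axis, which is 1.7 mm behind it.

```bash
python3 -m pendant '[{"x":0,"y":0.001,"z":-0.002,"ax":0,"ay":0,"az":0.06,"hand":-1},{"x":0,"y":0.002,"z":-0.002,"ax":0,"ay":0,"az":0.12,"hand":-1},{"x":-0.001,"y":0.003,"z":-0.002,"ax":0,"ay":0,"az":0.18,"hand":-1},{"x":-0.001,"y":0.003,"z":-0.002,"ax":0,"ay":0,"az":0.2,"hand":-1},{"x":-0.001,"y":0.003,"z":-0.002,"ax":0,"ay":0,"az":0.2,"hand":-1}]'
python3 -c "
from h import *
s=sense();print(yaw(),s['moment'].round(3),s['ft_force'].round(1),s['tool_pos'].round(4),s['joint_positions'][6])"
```

```text
clock: 9.85
tool_pos: [0.4955, -0.2342, 0.0747]
tcp_rot: [0.001, 0.89, 0.457, -0.0]
ft_force: [-5.3, 2.1, 19.9]
width: 0.0086
grip_force: 60.0
54.34723364353141 [0.44  1.313 0.05 ] [-5.3  2.1 19.9] [ 0.4955 -0.2342  0.0747] -0.4683406960812344
```

It turns freely, so it is home. Continuing.

```bash
python3 -m pendant '[{"x":0,"y":0.001,"z":0,"ax":0,"ay":0,"az":0.075,"hand":-1},{"x":0,"y":0.002,"z":0,"ax":0,"ay":0,"az":0.15,"hand":-1},{"x":-0.001,"y":0.003,"z":0,"ax":0,"ay":0,"az":0.225,"hand":-1},{"x":-0.001,"y":0.004,"z":0,"ax":0,"ay":0,"az":0.3,"hand":-1},{"x":-0.002,"y":0.005,"z":0,"ax":0,"ay":0,"az":0.375,"hand":-1}]'
python3 -m pendant '[{"x":0,"y":0.001,"z":0,"ax":0,"ay":0,"az":0.075,"hand":-1},{"x":0,"y":0.002,"z":0,"ax":0,"ay":0,"az":0.15,"hand":-1},{"x":-0.001,"y":0.003,"z":0,"ax":0,"ay":0,"az":0.225,"hand":-1},{"x":-0.001,"y":0.004,"z":0,"ax":0,"ay":0,"az":0.3,"hand":-1},{"x":-0.002,"y":0.005,"z":0,"ax":0,"ay":0,"az":0.33,"hand":-1}]'
python3 -c "
from h import *
s=sense();print(yaw(),s['moment'].round(3),s['ft_force'].round(1),s['tool_pos'].round(4),s['joint_positions'][6])"
```

```text
clock: 10.27
tool_pos: [0.4963, -0.2352, 0.0747]
tcp_rot: [0.0, 0.984, 0.177, 0.0]
ft_force: [-5.8, 2.0, 19.4]
width: 0.0083
grip_force: 60.0
clock: 10.68
tool_pos: [0.4964, -0.2366, 0.0747]
tcp_rot: [0.0, 0.997, -0.081, 0.001]
ft_force: [-4.8, 1.8, 19.4]
width: 0.0085
grip_force: 60.0
-9.322818921438264 [0.442 1.05  0.182] [-4.8  1.8 19.4] [ 0.4964 -0.2366  0.0747] -1.3177876260163004
```

```bash
for k in 1 2 3; do python3 -m pendant '[{"x":0,"y":0.001,"z":0,"ax":0,"ay":0,"az":0.04,"hand":-1},{"x":-0.001,"y":0.001,"z":0,"ax":0,"ay":0,"az":0.08,"hand":-1},{"x":-0.001,"y":0.001,"z":0,"ax":0,"ay":0,"az":0.08,"hand":-1}]' >/dev/null
python3 -c "
from h import *
s=sense();print(s['clock'],72.44-yaw(),s['moment'].round(3),s['ft_force'].round(1),s['tool_pos'].round(4),s['width'])"; done
```

```text
10.9333 88.81351022089314 [0.286 0.968 0.085] [-3.7  1.4 18.9] [ 0.4963 -0.2369  0.0748] 0.008543373477267333
11.1833 96.0147618195477 [0.266 0.924 0.14 ] [-3.7  1.2 18.3] [ 0.4962 -0.2372  0.0747] 0.008532938551315095
11.4333 103.20134759602158 [0.155 0.822 0.23 ] [-3.6 -0.6 17.2] [ 0.496  -0.2374  0.0747] 0.008637336079762092
```

```bash
python3 -m pendant '[{"x":0,"y":0.001,"z":0,"ax":0,"ay":0,"az":0.03,"hand":-1},{"x":0,"y":0.001,"z":0,"ax":0,"ay":0,"az":0.05,"hand":-1},{"x":0,"y":0.001,"z":0,"ax":0,"ay":0,"az":0.05,"hand":-1},{"x":0,"y":0.001,"z":0,"ax":0,"ay":0,"az":0.05,"hand":-1}]' >/dev/null
python3 - <<'E'
from h import *
s=sense();print(s['clock'],72.44-yaw(),s['moment'].round(3),s['ft_force'].round(1),s['tool_pos'].round(4),s['width'])
im=capture('scene')
cv2.imwrite('pics/s5.png',cv2.convertScaleAbs(cv2.resize(im[90:240,200:460,::-1],(780,450),interpolation=cv2.INTER_CUBIC),alpha=1.5))
s=sense();print(s['moment'].round(3),s['ft_force'].round(1))
E
```

```text
11.7667 107.4997406480045 [0.18  0.893 0.356] [-3.9  0.6 17.4] [ 0.4958 -0.2376  0.0748] 0.008508777960218436
[0.167 0.894 0.315] [-4.3  1.7 18.5]
```

View pics/s5.png

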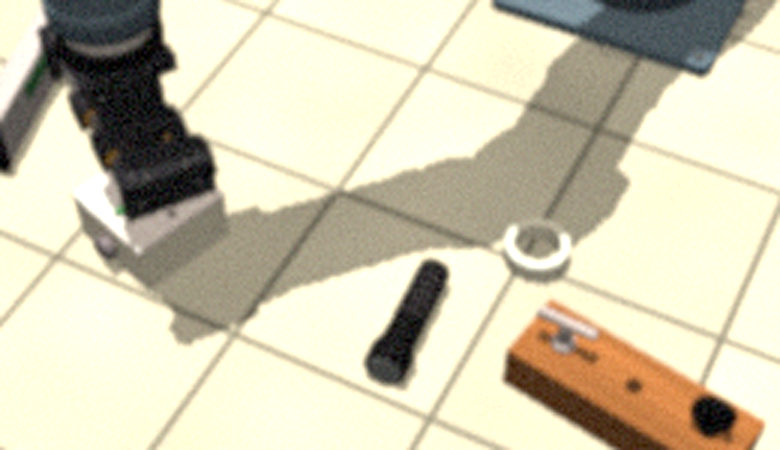

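The switch is held turned at the stop, with the wrist moment now well above the spring's 0.09 N m. The other two keys stand in the stand at (568,330) and (713,415), with the middle hole empty, and the torch and tape look untouched. Handing in.

```bash
python3 -c "
from bench import *
print(sign_off())"
```

```text
the job is handed in; nothing more can be done
None
```

The oblong key is pushed fully home in the key switch, turned clockwise to the stop and still gripped at 60 N. The T-bar and disc keys are still in the stand. The job was handed in at about 12 s of the 61 s allowed, with no verdict returned.

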